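# Stir down and cover the polishing pot

## Robot

A 6-joint arm with a two-finger parallel gripper is mounted at the origin on the work surface. World frame = base frame: x ahead of the robot, y to its left, z up, the work surface at z = 0. Lengths are in m, angles in rad, forces in N, time in s.
With the tool pointing down it reaches from about 0.25 to 0.725 m from the base axis. Payload 4 kg.
Tool frame: the origin (TCP) lies at the very end of the fingers, on their centre line; the grasp point (between the pads) lies 19 mm behind it; z points along the fingers, y is the line along which they close (so a half turn about z gives the same grasp; the last joint's range is limited). The gripper opens to 85 mm and grips with 20 to 120 N. Pads are 22 mm wide; open, the fingers measure 114 mm over their backs; the gripper's body (76 mm by 85 mm) begins 54 mm behind the grasp point. The pads swing forward as they close: fully open they stand 13 mm farther back than shut.
Start: joints at [1.342, 0.241, 0.005, 1.335, 0, 1.571], TCP at [0.113, 0.487, 0.231] pointing down, gripper open.
Joint ranges: [-2.72, 2.72], [-1.05, 1.87], [-1.09, 1.28], [-1.99, 2.15], [-1.42, 1.44], [-3.14, 3.14]. Speed limits (rad/s): [2.79, 2.79, 3.14, 3.14, 3.14, 3.14].

## Interface

Orientations are given as a unit quaternion [x, y, z, w].
In Python, from workcell import monitor, viewer, job gives the robot as it stands.
- The arm moves only by the tool arm_command, never from a script. Its argument "increments" is a list of rows, each an object of numbers: "dx", "dy", "dz": the shift along the tool's x, y, z in cm; "wx", "wy", "wz": the turn, a rotation vector about the tool's x, y, z in rad; "grip": the finger opening in cm, from 0 to 8.54. In form: [{"dx": .., "dy": .., "dz": .., "wx": .., "wy": .., "wz": .., "grip": ..}, ...]. A call has 1 to 10 rows; each row is the pose to reach, as a shift and turn from the pose commanded when the call began, along the tool's axes at that moment; what a row does not reach only later rows make up. A row lasts 1/10 s, in which the tool goes at most 50 mm and 8.59 degrees, less where a joint would pass 70% of its speed; a pose out of reach is approached as far as the arm can. A call with a gripper value outside its range is refused whole. The fingers move at their own pace and stop on an object; the grip force is fixed at half the most. Time passes only in rows, so rows that repeat a pose let the fingers close. It gives the time, the measured TCP pose, the force, the opening and the grip force at its end, in the units of the state.
- monitor.get_obs(): the state, without advancing time (a new reading comes with each control period).
- viewer.camera(name): name is "side" or "top" or "wrist"; returns (picture, depth): 420x560x3 uint8, red, green, blue; 420x560 float32, m along the optical axis (not along the pixel's ray), 0 where there is no reading.
- viewer.get_calibration(name): a dict with "fovy" (degrees; the focal length in pixels is half the picture's height over the tangent of half this angle, whatever the lens; pixels are square), "cx", "cy" (the principal point, pixels), "dist_coeffs" ([k1, k2, p1, p2, k3] as OpenCV has them; the pictures are not rectified), "view" (4x4, takes a point from world to camera coordinates). Camera axes: x right, y up, looking along -z (the intrinsics and any distortion apply to the point x, -y, -z); pixel columns grow to the right and rows downward; lengths in m; the calibration is good to about 2 mm. A picture is of the moment at which its call begins: read the wrist's pose just before it. get_calibration takes no time and is no camera call; for the wrist camera it gives the pose at the moment of the call.
- job.job_done(): hands the job in; it is judged then, once.
The state is a dict: "clock": time; "joint_pos": joint angles; "joint_vel": joint speeds; "tau": joint torques, N m; "eef_pos": TCP position; "tool_rot": TCP orientation; "ft_force": force on the tool from outside, world axes, zero at the start; "ft_torque": the same for the moment, N m; "grip_width": finger opening in m; "grasp_force": force on a finger pad.
Only numpy, scipy, OpenCV 4.12 (cv2) and the standard library are available. Lean on these libraries where they do the work, as an engineer would, in place of code of your own. Each camera call takes 0.05 s, during which the arm holds its last target. There are 200 camera calls.

## Task

Take the stirrer off its rack and, with its foot down close to the pot's floor, gently stir the heaped chips anticlockwise (seen from above) round the middle of the pot, at least three full turns and until every chip has come down and they lie in a single layer on the floor, none left on top of another. Then hang the stirrer upright in its rack again and set the lid fully home on the pot; keep every chip in the pot and do not shove or tip the small things standing about.

Things in the scene. Friction and masses are not known exactly. Their poses are not given: they have to be found in the camera images.
- pot: steel polishing pot, fixed to the bench: round, flat-bottomed, inside 120 mm wide, wall 3 mm, rim 62 mm and inner floor 6 mm above its origin (centre of the underside). Foot flange 142 mm wide, 4 mm thick. A small loop handle along its +x axis reaches 84 mm from the centre, 45 mm up. z up
- stirrer: stirrer hanging upright on the rack, 197 mm long; origin at the middle of its foot's underside, z up along the shank. Foot: steel bulb 17 mm wide, z 0 to 30 mm; shank 8 mm thick up to z 125; brass collar 30 mm wide, z 125 to 131; square wooden handle 18 x 18 mm, sides along x and y, z 131 to 197. 140 g
- stirrer_foot (a point): centre of the underside of the stirrer's foot (the stirrer's origin)
- stirrer_collar (a point): centre of the underside of the stirrer's collar, on the shank's axis, 125 mm above the foot
- rack: fixed wooden stand with a steel fork; origin on the bench below the hanging place, z up. Fork 6 mm thick, top at z 150 mm; slot 14 mm wide, open to -x, from x -23 (prong ends) to +16. The collar rests on the prongs at x = 0; the foot is wider than the slot, so the stirrer comes out and goes in sideways: lift a little, then -x. Post at x 43 to 61, to z 150; base x -45 to 85, 90 wide, 14 high
- rack_seat (a point): hanging place: middle between the prongs, on their upper face, 150 mm above the bench; stirrer_collar lies here when hung
- lid: the pot's steel lid, loose, flat on the bench, 40 mm high; origin at the centre of its underside, z up. Centring boss below 108 mm wide, z 0 to 7; plate 134 mm wide, z 7 to 12; round wooden knob 22 mm wide, z 12 to 40. On the pot the plate lies on the rim, the boss inside it (origin 55 mm above the pot's origin). 200 g
- chip0_center (a point): centre of a loose ceramic polishing chip, a stubby cylinder 18 mm wide and 16 mm high; at the start in the lower layer of the heap, centre 8 mm above the pot's floor
- chip1_center (a point): centre of a loose ceramic polishing chip, a stubby cylinder 18 mm wide and 16 mm high; at the start in the lower layer of the heap, centre 8 mm above the pot's floor
- chip2_center (a point): centre of a loose ceramic polishing chip, a stubby cylinder 18 mm wide and 16 mm high; at the start in the lower layer of the heap, centre 8 mm above the pot's floor
- chip3_center (a point): centre of a loose ceramic polishing chip, a stubby cylinder 18 mm wide and 16 mm high; at the start in the lower layer of the heap, centre 8 mm above the pot's floor
- chip4_center (a point): centre of a loose ceramic polishing chip, a stubby cylinder 18 mm wide and 16 mm high; at the start in the lower layer of the heap, centre 8 mm above the pot's floor
- chip5_center (a point): centre of a loose ceramic polishing chip, a stubby cylinder 18 mm wide and 16 mm high; at the start in the upper layer of the heap, on three others, centre 24 mm above the pot's floor
- chip6_center (a point): centre of a loose ceramic polishing chip, a stubby cylinder 18 mm wide and 16 mm high; at the start in the upper layer of the heap, on three others, centre 24 mm above the pot's floor
- jar: closed glass jar with a steel cap, 48 mm wide, 62 mm tall; a loose bystander, origin at the centre of its underside
- tin: closed dark steel tin, 50 mm wide, 50 mm tall; a loose bystander, origin at the centre of its underside
- weight: brass clock weight, 44 mm wide, 70 mm tall with a thin neck; a loose bystander, origin at the centre of its underside
- barrel: toothless brass clock drum, 44 mm wide, 32 mm tall with a thin arbor on top; a loose bystander, origin at the centre of its underside
- spool: wooden spool, 40 mm wide, 36 mm tall; a loose bystander, origin at the centre of its underside
- movement: brass clock movement (bystander, fixed): two 60 x 80 mm plates, 30 mm high in all; origin at the centre of its underside
Mind the look-alikes: they are no part of the job. There is more than one size of the stirrer; the job needs the middle-sized. Leave any green look-alike of the lid alone.

How it is judged:
On the way, in this order (a step that is already met when the one before it is completed fails the run):
1. stirring anticlockwise, the stirrer's foot, within 14 mm of the pot's floor, passes the handle side (round 1) (x of stirrer_foot in the frame of pot between 0.01 and 0.056 m and y of stirrer_foot in the frame of pot between -0.009 and 0.009 m and z of stirrer_foot in the frame of pot below 0.02 m).
2. stirring anticlockwise, the stirrer's foot, within 14 mm of the pot's floor, passes the side a quarter turn anticlockwise from the handle (round 1) (y of stirrer_foot in the frame of pot between 0.01 and 0.056 m and x of stirrer_foot in the frame of pot between -0.009 and 0.009 m and z of stirrer_foot in the frame of pot below 0.02 m).
3. stirring anticlockwise, the stirrer's foot, within 14 mm of the pot's floor, passes the side opposite the handle (round 1) (x of stirrer_foot in the frame of pot between -0.056 and -0.01 m and y of stirrer_foot in the frame of pot between -0.009 and 0.009 m and z of stirrer_foot in the frame of pot below 0.02 m).
4. stirring anticlockwise, the stirrer's foot, within 14 mm of the pot's floor, passes the side three quarters round from the handle (round 1) (y of stirrer_foot in the frame of pot between -0.056 and -0.01 m and x of stirrer_foot in the frame of pot between -0.009 and 0.009 m and z of stirrer_foot in the frame of pot below 0.02 m).
5. stirring anticlockwise, the stirrer's foot, within 14 mm of the pot's floor, passes the handle side (round 2) (all of step 1).
6. stirring anticlockwise, the stirrer's foot, within 14 mm of the pot's floor, passes the side a quarter turn anticlockwise from the handle (round 2) (all of step 2).
7. stirring anticlockwise, the stirrer's foot, within 14 mm of the pot's floor, passes the side opposite the handle (round 2) (all of step 3).
8. stirring anticlockwise, the stirrer's foot, within 14 mm of the pot's floor, passes the side three quarters round from the handle (round 2) (all of step 4).
9. stirring anticlockwise, the stirrer's foot, within 14 mm of the pot's floor, passes the handle side (round 3) (all of step 5).
At the end, for the whole second after the job is handed in: All seven chips in the pot in one layer (centres at most 15 mm above its floor); stirrer hanging upright (0.12 rad) and still, collar on the fork within 10 mm of the hanging place; lid flat and at rest on the rim, boss inside, within 9 mm of centre (origin 50 to 57.5 mm above the pot's) (z of each of chip0_center, chip1_center, chip2_center, chip3_center, chip4_center, chip5_center, chip6_center in the frame of pot below 0.021 m and horizontal distance between each of chip0_center, chip1_center, chip2_center, chip3_center, chip4_center, chip5_center, chip6_center and pot below 0.06 m and horizontal distance between stirrer_collar and rack_seat below 0.01 m and z of stirrer_collar in the frame of rack_seat between -0.004 and 0.005 m and angle between stirrer's own z axis and vertical below 0.12 rad and linear speed of stirrer below 0.04 m/s and horizontal distance between lid and pot below 0.009 m and z of lid in the frame of pot between 0.05 and 0.0575 m and angle between lid's own z axis and vertical below 0.05 rad and linear speed of lid below 0.02 m/s and angular speed of lid below 0.3 rad/s); the robot touches nothing.
It fails at once if a chip leaves the pot (horizontal distance between any of chip0_center, chip1_center, chip2_center, chip3_center, chip4_center, chip5_center, chip6_center and pot above 0.068 m).
It fails at once if the stirrer is pressed or knocked against the pot with more than 25 N (contact force between stirrer and pot above 25 N).
It fails at once if the jar, tin, weight, drum or spool is shoved more than 25 mm or tipped over (distance of any of jar, tin, weight, barrel, spool from where it was at the start of the episode above 0.025 m or angle between any of jar, tin, weight, barrel, spool's own z axis and vertical above 0.5 rad).
It also fails if it takes over 72 s, if anything falls off the work surface, if the arm or the gripper's body presses on something with over 40 N, if the wrist force passes 120 N, or if a joint passes its speed limit or range.

## Working session

There is one attempt and no reset: what is moved stays moved. The work goes in short steps, Python scripts to look and compute and a tool call to move; the robot and the scene stay as the last step left them, time stands still between calls to the robot, and variables do not carry over. Pictures are saved under pics/ and viewed, at most 10 in all, crops included, and the job is handed in when it is done.

Besides the shell and the picture viewer there is one more tool, called after "Request:" as name(argument=value, ...), one argument or row to a line, values as JSON. arm_command: Moves the arm, as the interface text tells. Its arguments: {"type":"object","properties":{"increments":{"type":"array","items":{"type":"object","properties":{"dx":{"type":"number"},"dy":{"type":"number"},"dz":{"type":"number"},"wx":{"type":"number"},"wy":{"type":"number"},"wz":{"type":"number"},"grip":{"type":"number"}}}}},"required":["increments"]}

```bash
mkdir -p pics; cat > h.py <<'E'
import numpy as np, cv2
from workcell import monitor, viewer, job
def K(c,shape=(420,560)):
    f=shape[0]/2/np.tan(np.radians(c['fovy'])/2)
    return np.array([[f,0,c['cx']],[0,f,c['cy']],[0,0,1.]])
def rays(c,uv):
    p=cv2.undistortPoints(np.array(uv,float).reshape(-1,1,2),K(c),np.array(c['dist_coeffs'],float)).reshape(-1,2)
    V=np.array(c['view']);R=V[:3,:3];t=V[:3,3]
    d=np.c_[p[:,0],-p[:,1],-np.ones(len(p))]@R
    return -R.T@t,d
def plane(c,uv,z):
    o,d=rays(c,uv); return o+d*((z-o[2])/d[:,2])[:,None]
def cloud(c,dep):
    v,u=np.mgrid[0:dep.shape[0],0:dep.shape[1]]
    o,d=rays(c,np.c_[u.ravel(),v.ravel()])
    return (o+d*dep.reshape(-1,1)).reshape(dep.shape+(3,))
def snap(n,name):
    c=viewer.get_calibration(n);im,d=viewer.camera(n)
    cv2.imwrite(f'pics/{name}.png',im[:,:,::-1]); np.savez(f'pics/{name}.npz',im=im,d=d,c=np.array(c,dtype=object))
    return c,im,d
def load(name):
    z=np.load(f'pics/{name}.npz',allow_pickle=True); return z['c'].item(),z['im'],z['d']
E
python3 - <<'E'
from h import *
for n in('side','top'):
    c,im,d=snap(n,n+'0'); print(n,c, (d>0).mean())
a=cv2.imread('pics/side0.png');
print(monitor.get_obs())
E
```

```text
side {'fovy': 57.349637096956, 'cx': 283.856179897306, 'cy': 206.40908320076863, 'dist_coeffs': array([0.00629511, 0.        , 0.        , 0.        , 0.        ]), 'view': array([[ 0.99633389, -0.08284068, -0.02135899, -0.46774842],
       [ 0.06366851,  0.55125695,  0.83190269, -0.13084092],
       [-0.05714109, -0.83021274,  0.55451033, -1.06697601],
       [ 0.        ,  0.        ,  0.        ,  1.        ]])} 0.9959098639455782
top {'fovy': 49.2076903710515, 'cx': 280.5893375155672, 'cy': 208.24245511900196, 'dist_coeffs': array([-0.00603821,  0.        ,  0.        ,  0.        ,  0.        ]), 'view': array([[ 1.53814841e-02, -9.99881576e-01, -4.94405848e-04,
        -6.98835494e-03],
       [ 9.82722130e-01,  1.50262983e-02,  1.84476086e-01,
        -4.70217436e-01],
       [-1.84446810e-01, -3.32337955e-03,  9.82836878e-01,
        -1.19973237e+00],
       [ 0.00000000e+00,  0.00000000e+00,  0.00000000e+00,
         1.00000000e+00]])} 0.9961267006802721
{'clock': 0.1, 'joint_pos': array([1.34201413e+00, 2.41376890e-01, 3.84822243e-03, 1.33518238e+00,
       1.75883813e-06, 1.57079940e+00]), 'joint_vel': array([-0.00117354, -0.00313166,  0.00257685, -0.0001908 ,  0.00136666,
       -0.00091164]), 'tau': array([-8.61796207e-05, -3.73138404e+01,  2.53009969e+01,  1.08305784e-02,
        6.82779682e-05,  1.34948155e-05]), 'eef_pos': array([0.11326732, 0.48642222, 0.23047827]), 'tool_rot': array([ 1.14143264e-01,  9.93463839e-01, -9.51001830e-04, -1.10146868e-04]), 'ft_force': array([-0.09467539, -0.35146682, -0.34470481]), 'ft_torque': array([ 0.04372223,  0.05549037, -0.00252656]), 'grasp_force': 0.0, 'grip_width': 0.08525901455040469}
```

View pics/top0.png

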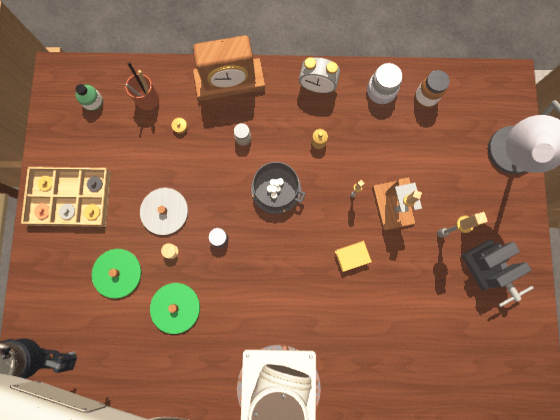

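View pics/side0.png

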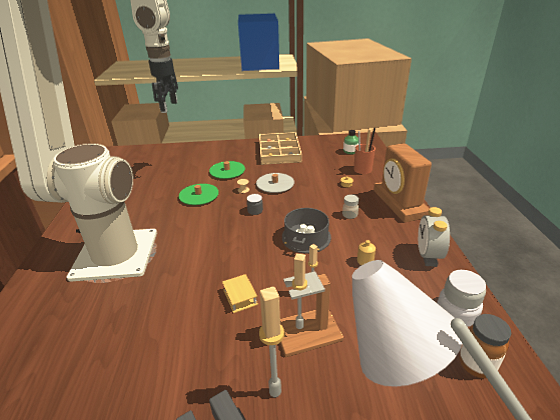

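Top view: the pot is at (276,188) with its handle near (300,197). The steel lid is at (163,211), and the green look-alikes at (116,273) and (174,308) are to be left alone. Stirrer candidates are small at (358,188), one in the rack at (405,200) and large at (468,224). The racked, middle-sized one fits; I'll confirm it in a crop.

```bash
python3 - <<'E'
from h import *
c,im,d=load('top0');cs,ims,ds=load('side0')
a=cv2.resize(im[165:240,340:490],None,fx=5,fy=5,interpolation=cv2.INTER_CUBIC)[:300,:750]
a=cv2.resize(im[160:250,335:435],(400,360),interpolation=cv2.INTER_CUBIC)
b=cv2.resize(ims[220:400,230:350],(400,600),interpolation=cv2.INTER_CUBIC)
p=cv2.resize(im[158:218,240:306],(400,240),interpolation=cv2.INTER_CUBIC)
o=np.vstack([a,p]); o=np.hstack([o,b]); cv2.imwrite('pics/crop1.png',o[:,:,::-1])
P=cloud(c,d)
def st(name,pts):
    print(name,len(pts),pts.min(0).round(3),pts.max(0).round(3),np.median(pts,0).round(3))
# check depth convention on bench
print(P[300,300],P[250,230],P[100,180])
for n,(u0,u1,v0,v1,z0,z1) in dict(fork=(380,425,175,220,.140,.165),handle=(380,430,175,220,.17,.30),small=(345,375,170,210,.02,.3),big=(430,490,200,240,.02,.3),post=(370,425,170,230,.005,.03),pot=(245,310,155,220,.055,.07),lid=(135,190,185,240,.005,.02),knob=(135,190,185,240,.03,.06)).items():
    q=P[v0:v1,u0:u1].reshape(-1,3); q=q[(q[:,2]>z0)&(q[:,2]<z1)]
    if len(q): st(n,q)
E
```

```text
[ 0.22652675 -0.05612187 -0.00139595] [ 0.35910252  0.13837334 -0.00092894] [ 0.79871105  0.3016411  -0.0020321 ]
fork 518 [ 0.445 -0.349  0.142] [ 0.534 -0.285  0.164] [ 0.494 -0.309  0.148]
handle 124 [ 0.464 -0.328  0.171] [ 0.484 -0.307  0.225] [ 0.471 -0.315  0.215]
small 95 [ 0.509 -0.209  0.021] [ 0.529 -0.189  0.148] [ 0.516 -0.198  0.11 ]
big 510 [ 0.394 -0.462  0.022] [ 0.433 -0.424  0.269] [ 0.411 -0.437  0.198]
post 1045 [ 0.422 -0.371  0.005] [ 0.59  -0.25   0.029] [ 0.473 -0.301  0.012]
pot 185 [ 0.471 -0.046  0.055] [0.596 0.078 0.066] [0.542 0.017 0.059]
lid 1699 [0.399 0.26  0.005] [0.531 0.394 0.02 ] [0.462 0.326 0.01 ]
knob 53 [0.453 0.316 0.032] [0.473 0.337 0.045] [0.464 0.326 0.038]
```

View pics/crop1.png

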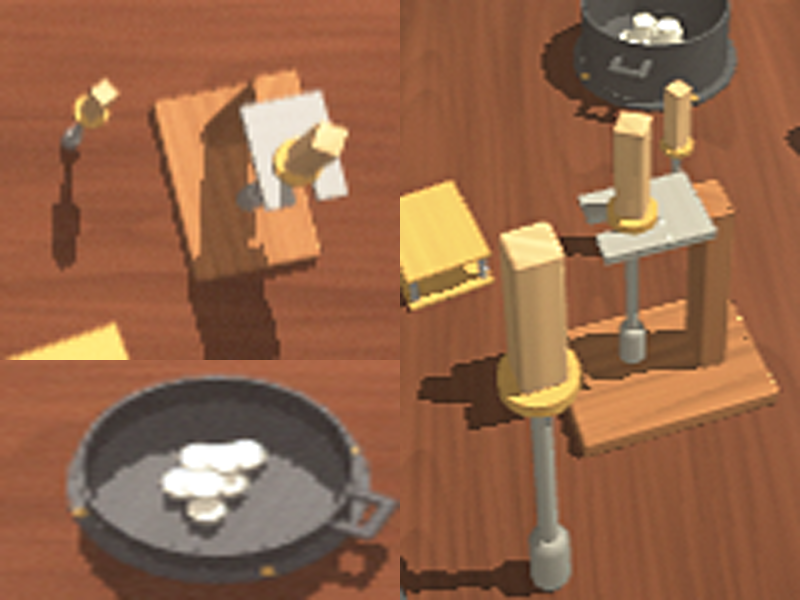

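The racked stirrer's top is at about 0.225 m (expected 0.222), so it is the middle-sized one. The others top out at 0.148 and 0.269 m. The fork opens toward the robot. Next are the exact poses.

```bash
cat > m.py <<'E'
from h import *
def circ(p):
    A=np.c_[2*p,np.ones(len(p))];s=np.linalg.lstsq(A,(p**2).sum(1),rcond=None)[0]
    return s[:2],np.sqrt(s[2]+s[:2]@s[:2])
def rect(q):
    r=cv2.minAreaRect((q*1000).astype(np.float32));return np.round(r[0],1),np.round(r[1],1),round(r[2],1)
E
python3 - <<'E'
from m import *
for n in('top','side'):
    c,im,d=load(n+'0');P=cloud(c,d)
    X,Y,Z=P[...,0],P[...,1],P[...,2]
    nr=lambda x,y,r:np.hypot(X-x,Y-y)<r
    m=nr(.49,-.31,.11)
    q=P[m&(Z>.009)&(Z<.02)]; print(n,'base',rect(q[:,:2]),np.median(q[:,2]))
    s=im.astype(int);grey=(s.max(2)-s.min(2)<35)
    f=P[m&(Z>.144)&(Z<.156)&grey]; print('fork',rect(f[:,:2]),np.median(f[:,2]))
    po=P[nr(.53,-.28,.05)&(Z>.135)&(Z<.156)&~grey];
    if len(po): print('post',rect(po[:,:2]))
    h=P[nr(.47,-.315,.04)&(Z>.215)]; print('htop',rect(h[:,:2]),len(h),np.median(h,0))
    k=P[nr(.464,.326,.03)&(Z>.03)]; print('knob',rect(k[:,:2]),np.median(k,0))
    l=P[nr(.464,.326,.09)&(Z>.007)&(Z<.02)]; hull=cv2.convexHull((l[:,:2]*1000).astype(np.float32))[:,0]
    print('lid',circ(hull),np.median(l[:,2]))
    r=P[nr(.534,.016,.075)&(Z>.054)&(Z<.068)]; print('rim',circ(r[:,:2]*1000),len(r),np.median(r[:,2]))
    ha=P[nr(.534,.016,.1)&~nr(.534,.016,.072)&(Z>.02)&(Z<.07)]; print('handle',ha.mean(0) if len(ha) else 0,len(ha))
    ch=P[nr(.534,.016,.055)&(s.min(2)>150)&(Z<.06)]; print('chips',ch.min(0),ch.max(0))
    fl=P[nr(.534,.016,.055)&(s.min(2)<120)&(Z<.02)];print('floor',np.median(fl[:,2]) if len(fl) else 0)
# cluster of movement things near paths
    b=P[(Z>.02)&(X>.25)&(X<.75)&(abs(Y)<.45)]
    g=np.zeros((100,90),np.uint8);g[((b[:,0]-.25)*200).astype(int).clip(0,99),((b[:,1]+.45)*100).astype(int).clip(0,89)]=1
    nn,lab,stt,cen=cv2.connectedComponentsWithStats(g)
    for i in range(1,nn):
        e=b[lab[((b[:,0]-.25)*200).astype(int).clip(0,99),((b[:,1]+.45)*100).astype(int).clip(0,89)]==i]
        if len(e)>8: print('   obj',e[:,:2].mean(0).round(3),'zmax',e[:,2].max().round(3),len(e))
E
```

```text
top base (array([ 481.6, -292.9]), array([148.1, 123.8]), 28.9) 0.012503601095163241
fork (array([ 483.6, -316.4]), array([64.9, 51.4]), 12.3) 0.14851528215382526
post (array([ 513.5, -299.7]), array([31.6, 57.8]), 45.2)
htop (array([ 474.2, -317.9]), array([17.7, 17.6]), 70.1) 62 [ 0.47371322 -0.31797419  0.21994518]
knob (array([463.8, 326.3]), array([19.1, 20.6]), 63.1) [0.46367778 0.32647937 0.03800044]
lid (array([463.67886728, 326.75888259]), np.float64(66.50437537233522)) 0.010593848245980197
rim (array([533.37454807,  15.44970171]), np.float64(61.17959341223289)) 197 0.05919335422452532
handle [ 0.50104938 -0.05530298  0.0464806 ] 42
chips [ 0.50586089 -0.00530101 -0.00207773] [0.56648201 0.04249518 0.04253626]
floor 0.004319643502129322
   obj [0.291 0.442] zmax 0.042 56
   obj [ 0.345 -0.197] zmax 0.036 663
   obj [0.352 0.301] zmax 0.041 169
   obj [0.387 0.167] zmax 0.055 277
   obj [ 0.412 -0.437] zmax 0.269 458
   obj [ 0.49 -0.31] zmax 0.225 786
   obj [0.463 0.325] zmax 0.045 59
   obj [0.535 0.008] zmax 0.066 514
   obj [ 0.517 -0.198] zmax 0.148 95
   obj [0.534 0.0
[... 653 characters left out ...]
0409,  15.00690366]), np.float64(61.0628863215354)) 251 0.05866419852658966
handle [ 0.50197151 -0.0574054   0.04636362] 43
chips [0.50661942 0.00309055 0.00389794] [0.56270208 0.07046169 0.03868753]
floor 0.004522094199295279
   obj [0.29  0.439] zmax 0.041 35
   obj [ 0.347 -0.199] zmax 0.032 657
   obj [0.351 0.298] zmax 0.038 68
   obj [0.389 0.159] zmax 0.052 213
   obj [ 0.413 -0.445] zmax 0.267 557
   obj [ 0.495 -0.32 ] zmax 0.223 1697
   obj [0.464 0.321] zmax 0.041 38
   obj [0.534 0.012] zmax 0.064 1051
   obj [ 0.519 -0.204] zmax 0.146 194
   obj [0.532 0.015] zmax 0.039 98
   obj [ 0.672 -0.115] zmax 0.07 298
   obj [0.681 0.103] zmax 0.064 256
   obj [0.712 0.294] zmax 0.032 33
```

```bash
cat > go.py <<'E'
import sys
from h import *
from scipy.spatial.transform import Rotation as Rn
def go(x,y,z,ya):
    o=monitor.get_obs();R=Rn.from_quat(o['tool_rot'])
    Y=np.array([np.cos(ya),np.sin(ya),0]);Zt=np.array([0,0,-1.]);T=Rn.from_matrix(np.c_[np.cross(Y,Zt),Y,Zt])
    d=R.inv().apply(np.array([x,y,z])-o['eef_pos'])*100; w=(R.inv()*T).as_rotvec()
    print('t',round(o['clock'],2),'pos',o['eef_pos'].round(4),'d cm',d.round(2),'w',w.round(3),'grip',round(o['grip_width'],4))
if __name__=='__main__': go(*map(float,sys.argv[1:]))
E
python3 go.py .4745 -.3183 .28 -.344
```

```text
t 0.1 pos [0.1133 0.4864 0.2305] d cm [-53.43 -70.19  -4.82] w [-1.000e-03  2.000e-03  1.686e+00] grip 0.0853
```

Request:
arm_command(
  increments=[
    {"dx": -2.5, "dy": -3.5, "dz": -1, "wz": 0.14},
    {"dx": -5, "dy": -7, "dz": -2, "wz": 0.28},
    {"dx": -8, "dy": -10.5, "dz": -3, "wz": 0.42},
    {"dx": -10.7, "dy": -14, "dz": -4, "wz": 0.56},
    {"dx": -13.4, "dy": -17.5, "dz": -5, "wz": 0.7},
    {"dx": -16, "dy": -21, "dz": -5, "wz": 0.84},
    {"dx": -18.7, "dy": -24.5, "dz": -5, "wz": 0.98},
    {"dx": -21.4, "dy": -28, "dz": -5, "wz": 1.12},
    {"dx": -24, "dy": -31.5, "dz": -5, "wz": 1.26},
    {"dx": -26.7, "dy": -35, "dz": -5, "wz": 1.4},
  ],
)

```text
validation failed for argument at $.in...
```

```bash
python3 go.py .4745 -.3183 .28 -.344
```

```text
t 0.1 pos [0.1133 0.4864 0.2305] d cm [-53.43 -70.19  -4.82] w [-1.000e-03  2.000e-03  1.686e+00] grip 0.0853
```

Request:
arm_command(
  increments=[
    {"dx": -2.5, "dy": -3.5, "dz": -1, "wx": 0, "wy": 0, "wz": 0.14, "grip": 8.5},
    {"dx": -5, "dy": -7, "dz": -2, "wx": 0, "wy": 0, "wz": 0.28, "grip": 8.5},
    {"dx": -8, "dy": -10.5, "dz": -3, "wx": 0, "wy": 0, "wz": 0.42, "grip": 8.5},
    {"dx": -10.7, "dy": -14, "dz": -4, "wx": 0, "wy": 0, "wz": 0.56, "grip": 8.5},
    {"dx": -13.4, "dy": -17.5, "dz": -5, "wx": 0, "wy": 0, "wz": 0.7, "grip": 8.5},
    {"dx": -16, "dy": -21, "dz": -5, "wx": 0, "wy": 0, "wz": 0.84, "grip": 8.5},
    {"dx": -18.7, "dy": -24.5, "dz": -5, "wx": 0, "wy": 0, "wz": 0.98, "grip": 8.5},
    {"dx": -21.4, "dy": -28, "dz": -5, "wx": 0, "wy": 0, "wz": 1.12, "grip": 8.5},
    {"dx": -24, "dy": -31.5, "dz": -5, "wx": 0, "wy": 0, "wz": 1.26, "grip": 8.5},
    {"dx": -26.7, "dy": -35, "dz": -5, "wx": 0, "wy": 0, "wz": 1.4, "grip": 8.5},
  ],
)

```text
clock: 1.1
eef_pos: [0.294, 0.0838, 0.2813]
tool_rot: [0.729, 0.684, 0.0, 0.0]
ft_force: [1.7, 1.5, -0.8]
grip_width: 0.0852
grasp_force: 0.0
```

```bash
python3 go.py .4745 -.3183 .28 -.344
```

```text
t 1.1 pos [0.294  0.0838 0.2813] d cm [-38.99  20.55   0.13] w [ 0.    -0.     0.281] grip 0.0852
```

Request:
arm_command(
  increments=[
    {"dx": -3.9, "dy": 2.0, "dz": 0, "wx": 0, "wy": 0, "wz": 0.07, "grip": 8.5},
    {"dx": -7.8, "dy": 4.1, "dz": 0, "wx": 0, "wy": 0, "wz": 0.14, "grip": 8.5},
    {"dx": -11.7, "dy": 6.2, "dz": 0, "wx": 0, "wy": 0, "wz": 0.21, "grip": 8.5},
    {"dx": -15.6, "dy": 8.2, "dz": 0, "wx": 0, "wy": 0, "wz": 0.28, "grip": 8.5},
    {"dx": -19.5, "dy": 10.3, "dz": 0, "wx": 0, "wy": 0, "wz": 0.28, "grip": 8.5},
    {"dx": -23.4, "dy": 12.3, "dz": 0, "wx": 0, "wy": 0, "wz": 0.28, "grip": 8.5},
    {"dx": -27.3, "dy": 14.4, "dz": 0, "wx": 0, "wy": 0, "wz": 0.28, "grip": 8.5},
    {"dx": -31.2, "dy": 16.4, "dz": 0, "wx": 0, "wy": 0, "wz": 0.28, "grip": 8.5},
    {"dx": -35.1, "dy": 18.5, "dz": 0, "wx": 0, "wy": 0, "wz": 0.28, "grip": 8.5},
    {"dx": -39, "dy": 20.55, "dz": 0, "wx": 0, "wy": 0, "wz": 0.28, "grip": 8.5},
  ],
)

```text
clock: 2.1
eef_pos: [0.4768, -0.3174, 0.2806]
tool_rot: [0.816, 0.578, -0.0, -0.001]
ft_force: [1.4, 1.0, 0.5]
grip_width: 0.0845
grasp_force: 0.0
```

```bash
python3 - <<'E'
from m import *
from go import go
go(.4745,-.3183,.168,-.344)
c,im,d=snap('wrist','wrist1');P=cloud(c,d);X,Y,Z=P[...,0],P[...,1],P[...,2]
n=np.hypot(X-.474,Y+.318)
h=P[(n<.03)&(Z>.213)&(Z<.235)];print('htop',len(h),rect(h[:,:2]),np.median(h[:,2]))
f=P[(n<.07)&(Z>.14)&(Z<.153)];print('fork',len(f),rect(f[:,:2]))
E
```

```text
t 2.1 pos [ 0.4768 -0.3174  0.2806] d cm [-0.17 -0.18 11.26] w [-0.001 -0.     0.006] grip 0.0845
htop 859 (array([ 476.2, -316.4]), array([18.1, 17.5]), 70.8) 0.2212883804199131
fork 4330 (array([ 492.7, -313.5]), array([84.1, 52.6]), 12.4)
```

View pics/wrist1.png

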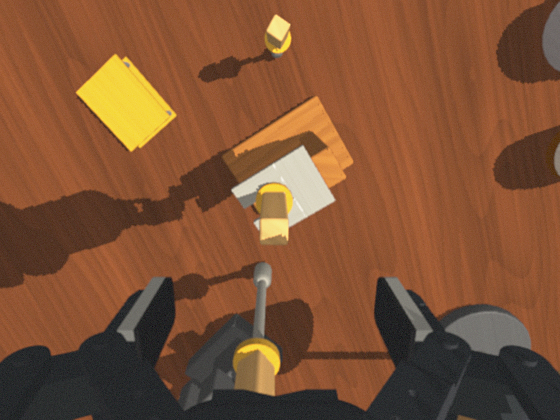

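The wrist view shows the handle top at (274,232), between the fingers, with the fork open to the lower left and the large look-alike well clear below at (256,370). I'll descend and grip.

Request:
arm_command(
  increments=[
    {"dx": 0, "dy": -0.1, "dz": 2.5, "wx": 0, "wy": 0, "wz": 0, "grip": 6},
    {"dx": 0, "dy": -0.1, "dz": 5, "wx": 0, "wy": 0, "wz": 0, "grip": 5},
    {"dx": 0, "dy": -0.1, "dz": 7.5, "wx": 0, "wy": 0, "wz": 0, "grip": 5},
    {"dx": 0, "dy": -0.1, "dz": 10, "wx": 0, "wy": 0, "wz": 0, "grip": 5},
    {"dx": 0, "dy": -0.1, "dz": 11.2, "wx": 0, "wy": 0, "wz": 0, "grip": 5},
    {"dx": 0, "dy": -0.1, "dz": 11.2, "wx": 0, "wy": 0, "wz": 0, "grip": 3},
    {"dx": 0, "dy": -0.1, "dz": 11.2, "wx": 0, "wy": 0, "wz": 0, "grip": 0.5},
    {"dx": 0, "dy": -0.1, "dz": 11.2, "wx": 0, "wy": 0, "wz": 0, "grip": 0.5},
    {"dx": 0, "dy": -0.1, "dz": 11.2, "wx": 0, "wy": 0, "wz": 0, "grip": 0.5},
    {"dx": 0, "dy": -0.1, "dz": 11.2, "wx": 0, "wy": 0, "wz": 0, "grip": 0.5},
  ],
)

```text
clock: 3.15
eef_pos: [0.4762, -0.3158, 0.1704]
tool_rot: [0.816, 0.578, 0.0, 0.001]
ft_force: [0.8, 0.3, 2.1]
grip_width: 0.0175
grasp_force: 59.2
```

```bash
python3 go.py .4755 -.3172 .168 -.344
```

```text
t 3.15 pos [ 0.4762 -0.3158  0.1704] d cm [-0.16 -0.02  0.24] w [0.002 0.001 0.006] grip 0.0175
```

Request:
arm_command(
  increments=[
    {"dx": 0, "dy": 0, "dz": -0.5, "wx": 0, "wy": 0, "wz": 0, "grip": 0.5},
    {"dx": 0, "dy": 0, "dz": -1, "wx": 0, "wy": 0, "wz": 0, "grip": 0.5},
    {"dx": 0, "dy": 0, "dz": -1, "wx": 0, "wy": 0, "wz": 0, "grip": 0.5},
    {"dx": -0.7, "dy": -1.1, "dz": -1, "wx": 0, "wy": 0, "wz": 0, "grip": 0.5},
    {"dx": -1.4, "dy": -2.3, "dz": -1, "wx": 0, "wy": 0, "wz": 0, "grip": 0.5},
    {"dx": -2.2, "dy": -3.6, "dz": -1, "wx": 0, "wy": 0, "wz": 0, "grip": 0.5},
    {"dx": -3.2, "dy": -5.1, "dz": -1, "wx": 0, "wy": 0, "wz": 0, "grip": 0.5},
    {"dx": -3.2, "dy": -5.1, "dz": -4, "wx": 0, "wy": 0, "wz": 0, "grip": 0.5},
    {"dx": -3.2, "dy": -5.1, "dz": -7, "wx": 0, "wy": 0, "wz": 0, "grip": 0.5},
    {"dx": -3.2, "dy": -5.1, "dz": -9, "wx": 0, "wy": 0, "wz": 0, "grip": 0.5},
  ],
)

```text
clock: 4.15
eef_pos: [0.4156, -0.3293, 0.2614]
tool_rot: [0.816, 0.577, 0.0, 0.001]
ft_force: [-0.6, -0.5, 0.2]
grip_width: 0.0176
grasp_force: 59.2
```

```bash
python3 - <<'E'
from m import *
from go import go
go(.5335,.0155,.26,-.344)
c,im,d=load('top0');P=cloud(c,d);X,Y,Z=P[...,0],P[...,1],P[...,2]
n=np.hypot(X-.5335,Y-.0152);w=(n<.062)&(im.min(2)>120)
q=P[w]
for z0,z1 in((.006,.025),(.03,.05)):
    e=q[(q[:,2]>z0)&(q[:,2]<z1)];print(z0,len(e),(e.min(0)).round(3),e.max(0).round(3),e.mean(0).round(3))
# map of white pixels via plane at z~.022/.038
g=np.zeros((26,26),int)
e=q;ix=((e[:,0]-.4685)/.005).astype(int);iy=((e[:,1]+.05)/.005).astype(int)
for a,b,z in zip(ix,iy,e[:,2]):
    if 0<=a<26 and 0<=b<26: g[a,b]=max(g[a,b],1+int(z>.03))
for r in g[::-1]: print(''.join('.ab'[v] for v in r[::-1]))
E
```

```text
t 4.15 pos [ 0.4156 -0.3293  0.2614] d cm [36.44 -0.37  0.11] w [0.002 0.001 0.004] grip 0.0176
0.006 251 [ 0.486 -0.037  0.006] [0.561 0.067 0.025] [0.525 0.017 0.013]
0.03 64 [0.516 0.006 0.03 ] [0.552 0.028 0.043] [0.534 0.017 0.036]
.............b............
..........................
......b...................
..........................
..........................
..........................
..............aa..........
..........aaaa..aa......b.
.......aaaaaa.aaaa......b.
.....aaaaaaabbbaaaaa......
b...aaaaaaaabbbaaaaaa....b
b..aaaaaaaaabbba.aaaaa....
..aaaaaaaa.bbbb.aaaaaa...b
.aaaaaaaaabbbaaaaaaaaaaa.b
baaaaaaaaabbbba.aaaaaaaa..
baaaaaaaaabbbb.aaaaaaaaa..
.aaaaaaa..abbaaaaaaaaaaa..
.baaaaaaaaaaaaaaaaaaaaa...
..baaaaaaa.aaaaaaaaaaaa...
..b.aaaaaa...aaaaaaaaa.b..
...b.aaaaaaaaaaaaaaa......
....b..aaaaaaaaaaa........
....bb...aaaaaaa...b......
.................bb.......
........bb..bb..b.........
............b.b...........
```

```bash
python3 - <<'E'
from m import *
for nm in('top0','side0'):
    c,im,d=load(nm);P=cloud(c,d);X,Y,Z=P[...,0],P[...,1],P[...,2]
    n=np.hypot(X-.5335,Y-.0152);w=(n<.058)&(im.min(2)>165)&(Z>.012)
    q=P[w]-[.5335,.0152,0]; r=np.hypot(q[:,0],q[:,1]);a=np.degrees(np.arctan2(q[:,1],q[:,0]))
    print(nm,len(q))
    for k in range(-180,180,30):
        s=(a>=k)&(a<k+30)
        print(k,s.sum(),(r[s].max()*1000).round(1) if s.any() else 0, end=' | ')
    print()
E
```

```text
top0 163
-180 6 24.4 | -150 5 12.5 | -120 5 12.5 | -90 5 11.0 | -60 22 28.6 | -30 18 27.3 | 0 15 23.7 | 30 18 24.8 | 60 9 23.9 | 90 18 25.0 | 120 15 24.5 | 150 27 29.2 | 
side0 67
-180 8 16.1 | -150 0 0 | -120 0 0 | -90 1 7.2 | -60 8 17.6 | -30 14 21.4 | 0 7 24.4 | 30 0 0 | 60 4 23.0 | 90 4 14.8 | 120 8 18.3 | 150 13 28.8 |
```

Request:
arm_command(
  increments=[
    {"dx": 1.5, "dy": 0, "dz": 0, "wx": 0, "wy": 0, "wz": 0, "grip": 0.5},
    {"dx": 4.5, "dy": -0.2, "dz": 0, "wx": 0, "wy": 0, "wz": 0, "grip": 0.5},
    {"dx": 8.5, "dy": -0.4, "dz": 0, "wx": 0, "wy": 0, "wz": 0, "grip": 0.5},
    {"dx": 13, "dy": -0.7, "dz": 0, "wx": 0, "wy": 0, "wz": 0, "grip": 0.5},
    {"dx": 17.5, "dy": -1, "dz": 0, "wx": 0, "wy": 0, "wz": 0, "grip": 0.5},
    {"dx": 22, "dy": -1.3, "dz": 0, "wx": 0, "wy": 0, "wz": 0, "grip": 0.5},
    {"dx": 26.5, "dy": -1.6, "dz": 0, "wx": 0, "wy": 0, "wz": 0, "grip": 0.5},
    {"dx": 30, "dy": -1.8, "dz": 0, "wx": 0, "wy": 0, "wz": 0, "grip": 0.5},
    {"dx": 32, "dy": -1.9, "dz": 0, "wx": 0, "wy": 0, "wz": 0, "grip": 0.5},
    {"dx": 32.7, "dy": -1.9, "dz": 0, "wx": 0, "wy": 0, "wz": 0, "grip": 0.5},
  ],
)

```text
clock: 5.15
eef_pos: [0.5063, -0.0115, 0.2578]
tool_rot: [0.815, 0.579, -0.001, -0.001]
ft_force: [-1.1, -0.5, -0.7]
grip_width: 0.0171
grasp_force: 59.2
```

```bash
python3 - <<'E'
from m import *
from go import go
go(.508,-.015,.157,-.344)
# where is the shank/foot really, seen by the fixed cameras?
for n in('top','side'):
    c,im,d=snap(n,n+'1');P=cloud(c,d);X,Y,Z=P[...,0],P[...,1],P[...,2]
    w=(np.hypot(X-.508,Y+.015)<.025)&(Z>.09)&(Z<.23)
    for a,b in((.11,.145),(.145,.24),(.235,.26)):
        q=P[w&(Z>a)&(Z<b)]
        if len(q): print(n,a,len(q),q.min(0).round(4),q.max(0).round(4),q.mean(0).round(4))
c,im,d=load('side1');cv2.imwrite('pics/s1c.png',cv2.resize(im[130:290,240:360,::-1],(450,600)))
E
```

```text
t 5.15 pos [ 0.5063 -0.0115  0.2578] d cm [-0.27  0.3  10.08] w [-0.003  0.     0.009] grip 0.0171
side 0.11 62 [ 0.4973 -0.0262  0.1126] [ 0.5112 -0.0138  0.1441] [ 0.5039 -0.0194  0.1296]
side 0.145 91 [ 0.501  -0.0214  0.1464] [ 0.5087 -0.0094  0.23  ] [ 0.5055 -0.0161  0.1902]
```

View pics/s1c.png

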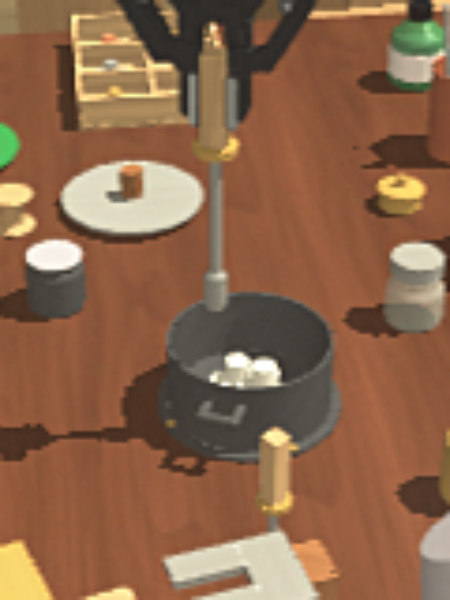

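The stirrer hangs plumb over the pot, with its foot at crop (216,292) above the handle side and the chips at (245,370), clear of it. Lowering now.

Request:
arm_command(
  increments=[
    {"dx": -0.2, "dy": 0.2, "dz": 1.5, "wx": 0, "wy": 0, "wz": 0, "grip": 0.5},
    {"dx": -0.3, "dy": 0.3, "dz": 3.5, "wx": 0, "wy": 0, "wz": 0, "grip": 0.5},
    {"dx": -0.3, "dy": 0.3, "dz": 5.5, "wx": 0, "wy": 0, "wz": 0, "grip": 0.5},
    {"dx": -0.3, "dy": 0.3, "dz": 7.5, "wx": 0, "wy": 0, "wz": 0, "grip": 0.5},
    {"dx": -0.3, "dy": 0.3, "dz": 9, "wx": 0, "wy": 0, "wz": 0, "grip": 0.5},
    {"dx": -0.3, "dy": 0.3, "dz": 9.8, "wx": 0, "wy": 0, "wz": 0, "grip": 0.5},
    {"dx": -0.3, "dy": 0.3, "dz": 10, "wx": 0, "wy": 0, "wz": 0, "grip": 0.5},
    {"dx": -0.3, "dy": 0.3, "dz": 10, "wx": 0, "wy": 0, "wz": 0, "grip": 0.5},
  ],
)

```text
clock: 6.05
eef_pos: [0.5092, -0.0184, 0.1594]
tool_rot: [0.816, 0.578, -0.0, 0.0]
ft_force: [0.2, -0.9, -0.1]
grip_width: 0.0176
grasp_force: 59.1
```

```bash
cat > circ.py <<'E'
import sys
from h import *
from scipy.spatial.transform import Rotation as Rn
# rows for circle: a0 start deg, sweep deg, r0,r1 mm, n rows
a0,sw,r0,r1,n=map(float,sys.argv[1:6]);n=int(n)
o=monitor.get_obs();R=Rn.from_quat(o['tool_rot']);c=np.array([.534,.0155,.157])
p=(o['eef_pos']-c)[:2]*1000
print('t',round(o['clock'],2),'r',np.hypot(*p).round(1),'ang',np.degrees(np.arctan2(p[1],p[0])).round(1),'z',o['eef_pos'][2].round(4),'F',o['ft_force'].round(1))
for k in range(1,n+1):
    a=np.radians(a0+sw*k/n);r=(r0+(r1-r0)*k/n)/1000
    print((R.inv().apply(c+[r*np.cos(a),r*np.sin(a),0]-o['eef_pos'])*100).round(1).tolist(),end=' ')
E
python3 circ.py -130 180 40 33 10
```

```text
t 6.05 r 42.0 ang -126.3 z 0.1594 F [ 0.2 -0.9 -0.1]
[0.1, 1.0, 0.2] [0.3, 2.2, 0.2] [0.9, 3.3, 0.2] [1.7, 4.1, 0.2] [2.7, 4.6, 0.2] [3.9, 4.8, 0.2] [5.0, 4.6, 0.2] [5.9, 4.1, 0.2] [6.7, 3.3, 0.2] [7.1, 2.4, 0.2]
```

```bash
python3 circ.py -126 150 40 28 10
```

```text
t 6.05 r 42.0 ang -126.3 z 0.1594 F [ 0.2 -0.9 -0.1]
[0.1, 1.1, 0.2] [0.4, 2.1, 0.2] [0.8, 2.9, 0.2] [1.5, 3.6, 0.2] [2.2, 4.1, 0.2] [3.1, 4.4, 0.2] [3.9, 4.4, 0.2] [4.7, 4.2, 0.2] [5.4, 3.8, 0.2] [5.9, 3.2, 0.2]
```

Request:
arm_command(
  increments=[
    {"dx": 0.1, "dy": 1.1, "dz": 0.2, "wx": 0, "wy": 0, "wz": 0, "grip": 0.5},
    {"dx": 0.4, "dy": 2.1, "dz": 0.2, "wx": 0, "wy": 0, "wz": 0, "grip": 0.5},
    {"dx": 0.8, "dy": 2.9, "dz": 0.2, "wx": 0, "wy": 0, "wz": 0, "grip": 0.5},
    {"dx": 1.5, "dy": 3.6, "dz": 0.2, "wx": 0, "wy": 0, "wz": 0, "grip": 0.5},
    {"dx": 2.2, "dy": 4.1, "dz": 0.2, "wx": 0, "wy": 0, "wz": 0, "grip": 0.5},
    {"dx": 3.1, "dy": 4.4, "dz": 0.2, "wx": 0, "wy": 0, "wz": 0, "grip": 0.5},
    {"dx": 3.9, "dy": 4.4, "dz": 0.2, "wx": 0, "wy": 0, "wz": 0, "grip": 0.5},
    {"dx": 4.7, "dy": 4.2, "dz": 0.2, "wx": 0, "wy": 0, "wz": 0, "grip": 0.5},
    {"dx": 5.4, "dy": 3.8, "dz": 0.2, "wx": 0, "wy": 0, "wz": 0, "grip": 0.5},
    {"dx": 5.9, "dy": 3.2, "dz": 0.2, "wx": 0, "wy": 0, "wz": 0, "grip": 0.5},
  ],
)

```text
clock: 7.05
eef_pos: [0.5587, 0.0283, 0.1573]
tool_rot: [0.816, 0.578, -0.0, -0.0]
ft_force: [-0.5, 0.2, -0.5]
grip_width: 0.0172
grasp_force: 59.2
```

```bash
python3 circ.py 22 150 28 28 10
```

```text
t 7.05 r 27.9 ang 27.4 z 0.1573 F [-0.5  0.2 -0.5]
[0.3, -0.4, 0.0] [0.6, -1.0, 0.0] [0.8, -1.7, 0.0] [0.7, -2.5, 0.0] [0.5, -3.2, 0.0] [0.1, -3.8, 0.0] [-0.5, -4.2, 0.0] [-1.1, -4.6, 0.0] [-1.9, -4.7, 0.0] [-2.6, -4.7, 0.0]
```

Request:
arm_command(
  increments=[
    {"dx": 0.3, "dy": -0.5, "dz": 0, "wx": 0, "wy": 0, "wz": 0, "grip": 0.5},
    {"dx": 0.6, "dy": -1.0, "dz": 0, "wx": 0, "wy": 0, "wz": 0, "grip": 0.5},
    {"dx": 0.8, "dy": -1.7, "dz": 0, "wx": 0, "wy": 0, "wz": 0, "grip": 0.5},
    {"dx": 0.7, "dy": -2.5, "dz": 0, "wx": 0, "wy": 0, "wz": 0, "grip": 0.5},
    {"dx": 0.5, "dy": -3.2, "dz": 0, "wx": 0, "wy": 0, "wz": 0, "grip": 0.5},
    {"dx": 0.1, "dy": -3.8, "dz": 0, "wx": 0, "wy": 0, "wz": 0, "grip": 0.5},
    {"dx": -0.5, "dy": -4.2, "dz": 0, "wx": 0, "wy": 0, "wz": 0, "grip": 0.5},
    {"dx": -1.1, "dy": -4.6, "dz": 0, "wx": 0, "wy": 0, "wz": 0, "grip": 0.5},
    {"dx": -1.9, "dy": -4.7, "dz": 0, "wx": 0, "wy": 0, "wz": 0, "grip": 0.5},
    {"dx": -2.6, "dy": -4.7, "dz": 0, "wx": 0, "wy": 0, "wz": 0, "grip": 0.5},
  ],
)

```text
clock: 8.05
eef_pos: [0.5083, 0.017, 0.1589]
tool_rot: [0.816, 0.578, 0.002, 0.003]
ft_force: [3.1, -2.2, -0.9]
grip_width: 0.0171
grasp_force: 59.5
```

```bash
python3 circ.py 173 180 28 30 10
```

```text
t 8.05 r 25.8 ang 176.8 z 0.1589 F [ 3.1 -2.2 -0.9]
[-0.7, 0.0, 0.2] [-1.4, 0.6, 0.2] [-1.9, 1.3, 0.2] [-2.1, 2.2, 0.2] [-2.1, 3.1, 0.2] [-1.8, 4.0, 0.2] [-1.2, 4.7, 0.2] [-0.5, 5.2, 0.2] [0.4, 5.4, 0.2] [1.4, 5.4, 0.2]
```

Request:
arm_command(
  increments=[
    {"dx": -0.7, "dy": 0.1, "dz": 0.1, "wx": 0, "wy": 0, "wz": 0, "grip": 0.5},
    {"dx": -1.4, "dy": 0.6, "dz": 0.1, "wx": 0, "wy": 0, "wz": 0, "grip": 0.5},
    {"dx": -1.9, "dy": 1.3, "dz": 0.1, "wx": 0, "wy": 0, "wz": 0, "grip": 0.5},
    {"dx": -2.1, "dy": 2.2, "dz": 0.1, "wx": 0, "wy": 0, "wz": 0, "grip": 0.5},
    {"dx": -2.1, "dy": 3.1, "dz": 0.1, "wx": 0, "wy": 0, "wz": 0, "grip": 0.5},
    {"dx": -1.8, "dy": 4.0, "dz": 0.1, "wx": 0, "wy": 0, "wz": 0, "grip": 0.5},
    {"dx": -1.2, "dy": 4.7, "dz": 0.1, "wx": 0, "wy": 0, "wz": 0, "grip": 0.5},
    {"dx": -0.5, "dy": 5.2, "dz": 0.1, "wx": 0, "wy": 0, "wz": 0, "grip": 0.5},
    {"dx": 0.4, "dy": 5.4, "dz": 0.1, "wx": 0, "wy": 0, "wz": 0, "grip": 0.5},
    {"dx": 1.4, "dy": 5.4, "dz": 0.1, "wx": 0, "wy": 0, "wz": 0, "grip": 0.5},
  ],
)

```text
clock: 9.05
eef_pos: [0.5621, 0.0146, 0.1561]
tool_rot: [0.816, 0.578, -0.0, -0.0]
ft_force: [-1.2, 0.1, -0.7]
grip_width: 0.0176
grasp_force: 59.4
```

```bash
python3 circ.py -7 180 30 30 10; python3 - <<'E'
from h import *
c,im,d=snap('side','side2');c2,im2,d2=snap('top','top2')
cv2.imwrite('pics/c2.png',np.hstack([cv2.resize(im[190:260,270:340,::-1],(400,400)),cv2.resize(im2[158:218,245:305,::-1],(400,400))]))
E
```

```text
t 9.05 r 28.1 ang -1.8 z 0.1561 F [-1.2  0.1 -0.7]
[0.7, -0.1, -0.1] [1.4, -0.7, -0.1] [1.9, -1.5, -0.1] [2.1, -2.4, -0.1] [2.1, -3.3, -0.1] [1.7, -4.2, -0.1] [1.1, -4.9, -0.1] [0.4, -5.4, -0.1] [-0.6, -5.7, -0.1] [-1.5, -5.6, -0.1]
```

View pics/c2.png

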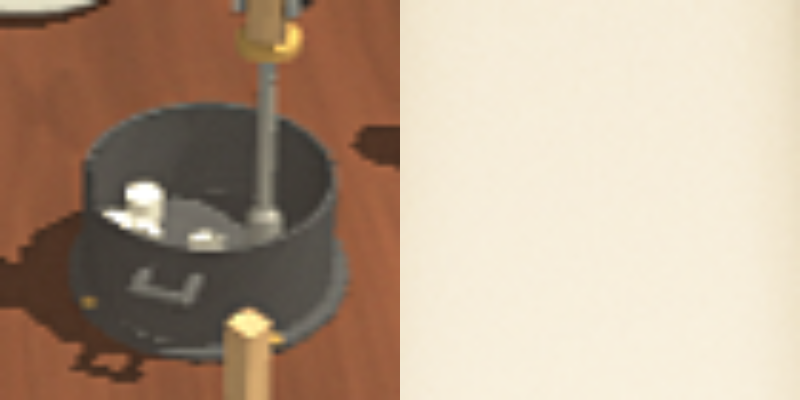

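Left crop: one chip is still up on the others at (145,195), on the -x side. The top camera is blocked by the arm. Stirring continues.

Request:
arm_command(
  increments=[
    {"dx": 0.7, "dy": -0.1, "dz": 0, "wx": 0, "wy": 0, "wz": 0, "grip": 0.5},
    {"dx": 1.4, "dy": -0.7, "dz": 0, "wx": 0, "wy": 0, "wz": 0, "grip": 0.5},
    {"dx": 1.9, "dy": -1.5, "dz": 0, "wx": 0, "wy": 0, "wz": 0, "grip": 0.5},
    {"dx": 2.1, "dy": -2.4, "dz": 0, "wx": 0, "wy": 0, "wz": 0, "grip": 0.5},
    {"dx": 2.1, "dy": -3.3, "dz": 0, "wx": 0, "wy": 0, "wz": 0, "grip": 0.5},
    {"dx": 1.7, "dy": -4.2, "dz": 0, "wx": 0, "wy": 0, "wz": 0, "grip": 0.5},
    {"dx": 1.1, "dy": -4.9, "dz": 0, "wx": 0, "wy": 0, "wz": 0, "grip": 0.5},
    {"dx": 0.4, "dy": -5.4, "dz": 0, "wx": 0, "wy": 0, "wz": 0, "grip": 0.5},
    {"dx": -0.6, "dy": -5.7, "dz": 0, "wx": 0, "wy": 0, "wz": 0, "grip": 0.5},
    {"dx": -1.5, "dy": -5.6, "dz": 0, "wx": 0, "wy": 0, "wz": 0, "grip": 0.5},
  ],
)

```text
clock: 10.15
eef_pos: [0.503, 0.0172, 0.1564]
tool_rot: [0.816, 0.578, -0.0, -0.0]
ft_force: [0.6, -0.6, -1.6]
grip_width: 0.0173
grasp_force: 59.4
```

```bash
python3 circ.py 175 180 30 31 10
```

```text
t 10.15 r 31.0 ang 176.9 z 0.1564 F [ 0.6 -0.6 -1.6]
[-0.7, 0.4, -0.1] [-1.5, 1.1, -0.1] [-1.9, 1.9, -0.1] [-2.2, 2.8, -0.1] [-2.1, 3.7, -0.1] [-1.7, 4.6, -0.1] [-1.1, 5.3, -0.1] [-0.3, 5.8, -0.1] [0.7, 6.1, -0.1] [1.6, 6.0, -0.1]
```

Request:
arm_command(
  increments=[
    {"dx": -0.7, "dy": 0.4, "dz": 0, "wx": 0, "wy": 0, "wz": 0, "grip": 0.5},
    {"dx": -1.5, "dy": 1.1, "dz": 0, "wx": 0, "wy": 0, "wz": 0, "grip": 0.5},
    {"dx": -1.9, "dy": 1.9, "dz": 0, "wx": 0, "wy": 0, "wz": 0, "grip": 0.5},
    {"dx": -2.2, "dy": 2.8, "dz": 0, "wx": 0, "wy": 0, "wz": 0, "grip": 0.5},
    {"dx": -2.1, "dy": 3.7, "dz": 0, "wx": 0, "wy": 0, "wz": 0, "grip": 0.5},
    {"dx": -1.7, "dy": 4.6, "dz": 0, "wx": 0, "wy": 0, "wz": 0, "grip": 0.5},
    {"dx": -1.1, "dy": 5.3, "dz": 0, "wx": 0, "wy": 0, "wz": 0, "grip": 0.5},
    {"dx": -0.3, "dy": 5.8, "dz": 0, "wx": 0, "wy": 0, "wz": 0, "grip": 0.5},
    {"dx": 0.7, "dy": 6.1, "dz": 0, "wx": 0, "wy": 0, "wz": 0, "grip": 0.5},
    {"dx": 1.6, "dy": 6.0, "dz": 0, "wx": 0, "wy": 0, "wz": 0, "grip": 0.5},
  ],
)

```text
clock: 11.15
eef_pos: [0.567, 0.0142, 0.1562]
tool_rot: [0.816, 0.578, 0.0, 0.001]
ft_force: [0.5, -1.1, -0.7]
grip_width: 0.0171
grasp_force: 59.4
```

```bash
python3 circ.py -5 180 31 31 10; cat > chips.py <<'E'
from h import *
def chips(n,name):
    c,im,d=snap(n,name);P=cloud(c,d);X,Y,Z=P[...,0],P[...,1],P[...,2]
    m=(np.hypot(X-.534,Y-.0155)<.058)&(im.min(2)>150)&(im.max(2).astype(int)-im.min(2)<45)&(Z<.058)
    k,l,s,ce=cv2.connectedComponentsWithStats(m.astype(np.uint8))
    for i in range(1,k):
        if s[i,4]>4: q=P[l==i];print(n,ce[i].round(0),s[i,4],'xy',(q.mean(0)[:2]-[.534,.0155]).round(3),'zmax',np.percentile(q[:,2],90).round(3))
E
python3 -c "
from chips import *
chips('side','side3')"
```

```text
t 11.15 r 33.0 ang -2.3 z 0.1562 F [ 0.5 -1.1 -0.7]
[0.7, -0.5, -0.1] [1.4, -1.2, -0.1] [1.9, -2.0, -0.1] [2.1, -3.0, -0.1] [2.0, -3.9, -0.1] [1.6, -4.8, -0.1] [1.0, -5.5, -0.1] [0.2, -6.0, -0.1] [-0.8, -6.3, -0.1] [-1.7, -6.2, -0.1] side [294. 225.] 34 xy [-0.028  0.036] zmax 0.022
side [305. 231.] 6 xy [-0.001  0.01 ] zmax 0.022
```

Request:
arm_command(
  increments=[
    {"dx": 0, "dy": 0, "dz": -2, "wx": 0, "wy": 0, "wz": 0, "grip": 0.5},
    {"dx": 0, "dy": 0, "dz": -5, "wx": 0, "wy": 0, "wz": 0, "grip": 0.5},
    {"dx": 0, "dy": 0, "dz": -9, "wx": 0, "wy": 0, "wz": 0, "grip": 0.5},
    {"dx": -1, "dy": 0, "dz": -12.5, "wx": 0, "wy": 0, "wz": 0, "grip": 0.5},
    {"dx": -4, "dy": -0.3, "dz": -14.5, "wx": 0, "wy": 0, "wz": 0, "grip": 0.5},
    {"dx": -8, "dy": -0.6, "dz": -14.5, "wx": 0, "wy": 0, "wz": 0, "grip": 0.5},
    {"dx": -12.5, "dy": -0.9, "dz": -14.5, "wx": 0, "wy": 0, "wz": 0, "grip": 0.5},
    {"dx": -17, "dy": -1.2, "dz": -14.5, "wx": 0, "wy": 0, "wz": 0, "grip": 0.5},
    {"dx": -21, "dy": -1.5, "dz": -14.5, "wx": 0, "wy": 0, "wz": 0, "grip": 0.5},
    {"dx": -24, "dy": -1.8, "dz": -14.5, "wx": 0, "wy": 0, "wz": 0, "grip": 0.5},
  ],
)

```text
clock: 12.2
eef_pos: [0.4685, -0.2091, 0.3019]
tool_rot: [0.816, 0.578, 0.0, 0.001]
ft_force: [0.6, -0.6, -1.0]
grip_width: 0.0169
grasp_force: 59.6
```

```bash
python3 -c "
from chips import *
chips('side','side4');chips('top','top4')
from go import go
go(.4156,-.3293,.26,-.344)
a=load('top4')[1][158:218,245:305,::-1];b=load('side4')[1][190:260,270:340,::-1]
cv2.imwrite('pics/c4.png',np.hstack([cv2.resize(a,(400,400)),cv2.resize(b,(400,400))]))"
```

```text
side [295. 225.] 34 xy [-0.027  0.037] zmax 0.021
side [306. 231.] 14 xy [0.001 0.006] zmax 0.021
top [291. 183.] 8 xy [ 0.014 -0.044] zmax 0.022
top [277. 188.] 31 xy [-0.001 -0.004] zmax 0.023
top [291. 194.] 31 xy [-0.019 -0.045] zmax 0.022
top [261. 196.] 30 xy [-0.026  0.041] zmax 0.022
top [269. 202.] 25 xy [-0.043  0.018] zmax 0.024
top [282. 203.] 20 xy [-0.043 -0.018] zmax 0.023
t 12.3 pos [ 0.468  -0.2102  0.3019] d cm [-12.97  -0.94   4.22] w [0.002 0.002 0.001] grip 0.0172
```

View pics/c4.png

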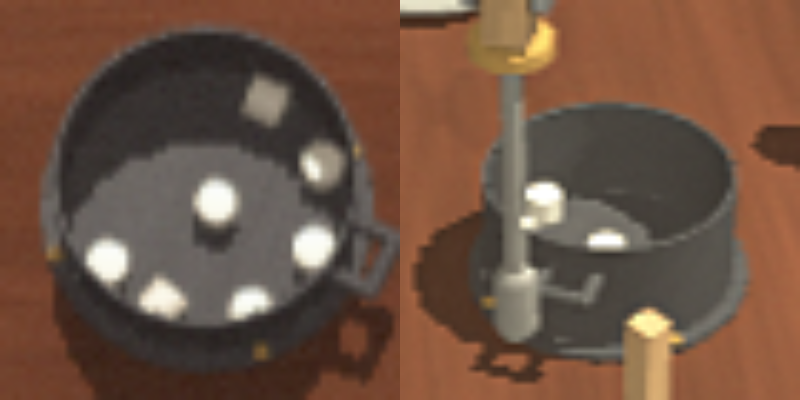

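Top view: seven separate chips in one layer, in the crop at (267,100), (322,165), (215,202), (313,248), (107,262), (162,298) and (250,303). I'll hang the stirrer up.

Request:
arm_command(
  increments=[
    {"dx": -3, "dy": -0.2, "dz": 0, "wx": 0, "wy": 0, "wz": 0, "grip": 0.5},
    {"dx": -7, "dy": -0.5, "dz": 0, "wx": 0, "wy": 0, "wz": 0, "grip": 0.5},
    {"dx": -11, "dy": -0.8, "dz": 0, "wx": 0, "wy": 0, "wz": 0, "grip": 0.5},
    {"dx": -13, "dy": -0.9, "dz": 1, "wx": 0, "wy": 0, "wz": 0, "grip": 0.5},
    {"dx": -13, "dy": -0.9, "dz": 4, "wx": 0, "wy": 0, "wz": 0, "grip": 0.5},
    {"dx": -13, "dy": -0.9, "dz": 8, "wx": 0, "wy": 0, "wz": 0, "grip": 0.5},
    {"dx": -13, "dy": -0.9, "dz": 11, "wx": 0, "wy": 0, "wz": 0, "grip": 0.5},
    {"dx": -13, "dy": -0.9, "dz": 12, "wx": 0, "wy": 0, "wz": 0, "grip": 0.5},
    {"dx": -13, "dy": -0.9, "dz": 12.1, "wx": 0, "wy": 0, "wz": 0, "grip": 0.5},
    {"dx": -13, "dy": -0.9, "dz": 12.1, "wx": 0, "wy": 0, "wz": 0, "grip": 0.5},
  ],
)

```text
clock: 13.3
eef_pos: [0.4188, -0.3271, 0.1818]
tool_rot: [0.816, 0.578, 0.0, 0.001]
ft_force: [0.4, -0.3, -1.6]
grip_width: 0.0174
grasp_force: 59.3
```

```bash
python3 - <<'E'
from m import *
from go import go
go(.4762,-.3158,.1804,-.344)
t=monitor.get_obs()['eef_pos']
c,im,d=snap('side','side5');P=cloud(c,d)
def ax(P,t):
    X,Y,Z=P[...,0]-t[0],P[...,1]-t[1],P[...,2]-t[2]
    for a,b in((-.145,-.12),(-.09,-.03),(-.018,-.012),(-.02,.03)):
        m=(np.hypot(X,Y)<.03)&(Z>a)&(Z<b)
        if m.sum(): print(a,m.sum(),'x',X[m].min().round(4),X[m].max().round(4),'y',Y[m].min().round(4),'z',Z[m].min().round(4),Z[m].max().round(4))
ax(P,t)
print('ref'); c,im,d=load('side1'); ax(cloud(c,d),[.5063,-.0115,.2578])
E
```

```text
t 13.3 pos [ 0.4188 -0.3271  0.1818] d cm [2.96 5.05 0.15] w [0.002 0.001 0.007] grip 0.0174
-0.018 42 x -0.0148 0.0138 y -0.0136 z -0.018 -0.0121
-0.02 364 x -0.0237 0.0227 y -0.0164 z -0.0193 0.03
ref
-0.145 44 x -0.009 0.0044 y -0.0147 z -0.1442 -0.1201
-0.09 67 x -0.0053 0.0024 y -0.0099 z -0.0891 -0.0301
-0.018 45 x -0.0153 0.0129 y -0.0209 z -0.0177 -0.012
-0.02 281 x -0.022 0.0223 y -0.0209 z -0.0196 0.0299
```

Request:
arm_command(
  increments=[
    {"dx": 0.7, "dy": 1.2, "dz": 0, "wx": 0, "wy": 0, "wz": 0, "grip": 0.5},
    {"dx": 1.4, "dy": 2.4, "dz": 0, "wx": 0, "wy": 0, "wz": 0, "grip": 0.5},
    {"dx": 2.1, "dy": 3.6, "dz": 0, "wx": 0, "wy": 0, "wz": 0, "grip": 0.5},
    {"dx": 2.7, "dy": 4.6, "dz": 0, "wx": 0, "wy": 0, "wz": 0, "grip": 0.5},
    {"dx": 2.95, "dy": 5.0, "dz": 0, "wx": 0, "wy": 0, "wz": 0, "grip": 0.5},
    {"dx": 2.95, "dy": 5.0, "dz": 0, "wx": 0, "wy": 0, "wz": 0, "grip": 0.5},
    {"dx": 2.95, "dy": 5.0, "dz": 0.5, "wx": 0, "wy": 0, "wz": 0, "grip": 0.5},
    {"dx": 2.95, "dy": 5.0, "dz": 0.9, "wx": 0, "wy": 0, "wz": 0, "grip": 0.5},
    {"dx": 2.95, "dy": 5.0, "dz": 1.1, "wx": 0, "wy": 0, "wz": 0, "grip": 0.5},
    {"dx": 2.95, "dy": 5.0, "dz": 1.1, "wx": 0, "wy": 0, "wz": 0, "grip": 0.5},
  ],
)

```text
clock: 14.35
eef_pos: [0.474, -0.3156, 0.1704]
tool_rot: [0.816, 0.578, 0.0, 0.0]
ft_force: [-1.5, 1.7, 6.0]
grip_width: 0.0171
grasp_force: 60.2
```

```bash
python3 - <<'E'
from m import *
from go import go
go(.4762,-.3158,.1704,-.344); print(monitor.get_obs()['ft_force'])
c,im,d=snap('side','side6')
cv2.imwrite('pics/s6.png',cv2.resize(im[230:370,230:350,::-1],(480,560)))
E
```

```text
t 14.35 pos [ 0.474  -0.3156  0.1704] d cm [0.06 0.22 0.  ] w [0.001 0.    0.005] grip 0.0171
[-1.47847665  1.65997938  5.96616995]
```

View pics/s6.png

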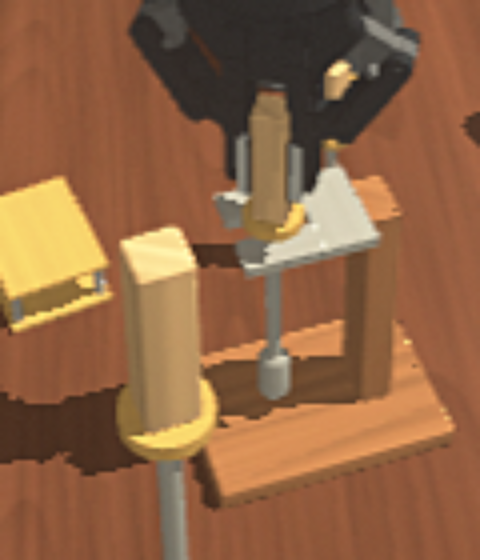

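The collar sits on the prongs at (275,220), with a contact force of 6 N. I'll release and rise.

Request:
arm_command(
  increments=[
    {"dx": 0, "dy": 0, "dz": 0, "wx": 0, "wy": 0, "wz": 0, "grip": 2.5},
    {"dx": 0, "dy": 0, "dz": 0, "wx": 0, "wy": 0, "wz": 0, "grip": 3.5},
    {"dx": 0, "dy": 0, "dz": 0, "wx": 0, "wy": 0, "wz": 0, "grip": 5},
    {"dx": 0, "dy": 0, "dz": 0, "wx": 0, "wy": 0, "wz": 0, "grip": 5},
    {"dx": 0, "dy": 0, "dz": -1, "wx": 0, "wy": 0, "wz": 0, "grip": 5},
    {"dx": 0, "dy": 0, "dz": -4, "wx": 0, "wy": 0, "wz": 0, "grip": 5},
    {"dx": 0, "dy": 0, "dz": -8, "wx": 0, "wy": 0, "wz": 0, "grip": 5},
    {"dx": 0, "dy": 0, "dz": -11, "wx": 0, "wy": 0, "wz": 0, "grip": 5},
    {"dx": 0, "dy": 0, "dz": -12, "wx": 0, "wy": 0, "wz": 0, "grip": 5},
    {"dx": 0, "dy": 0, "dz": -12, "wx": 0, "wy": 0, "wz": 0, "grip": 5},
  ],
)

```text
clock: 15.4
eef_pos: [0.4754, -0.3161, 0.2914]
tool_rot: [0.816, 0.578, 0.001, 0.002]
ft_force: [0.0, -0.2, -0.5]
grip_width: 0.0502
grasp_force: 0.0
```

```bash
python3 - <<'E'
from m import *
from go import go
go(.463,.326,.29,-.344)
c,im,d=snap('side','side7');P=cloud(c,d);X,Y,Z=P[...,0],P[...,1],P[...,2]
h=P[(np.hypot(X-.474,Y+.318)<.03)&(Z>.214)&(Z<.235)]; print('htop',rect(h[:,:2]),len(h),np.median(h[:,2]))
E
```

```text
t 15.4 pos [ 0.4754 -0.3161  0.2914] d cm [ 6.017e+01 -2.246e+01 -2.000e-02] w [0.004 0.001 0.006] grip 0.0502
htop (array([ 472.3, -318.8]), array([18.3, 18.1]), 76.9) 85 0.22010913302705798
```

Request:
arm_command(
  increments=[
    {"dx": 2, "dy": -0.7, "dz": 0, "wx": 0, "wy": 0, "wz": 0, "grip": 5},
    {"dx": 6, "dy": -2.2, "dz": 0, "wx": 0, "wy": 0, "wz": 0, "grip": 5},
    {"dx": 10.5, "dy": -3.9, "dz": 0, "wx": 0, "wy": 0, "wz": 0, "grip": 5},
    {"dx": 15, "dy": -5.6, "dz": 0, "wx": 0, "wy": 0, "wz": 0, "grip": 5},
    {"dx": 19.5, "dy": -7.3, "dz": 0, "wx": 0, "wy": 0, "wz": 0, "grip": 5},
    {"dx": 24, "dy": -9, "dz": 0, "wx": 0, "wy": 0, "wz": 0, "grip": 5},
    {"dx": 28.5, "dy": -10.6, "dz": 0, "wx": 0, "wy": 0, "wz": 0, "grip": 5},
    {"dx": 33, "dy": -12.3, "dz": 0, "wx": 0, "wy": 0, "wz": 0, "grip": 5},
    {"dx": 37.5, "dy": -14, "dz": 0, "wx": 0, "wy": 0, "wz": 0, "grip": 5},
    {"dx": 42, "dy": -15.7, "dz": 0, "wx": 0, "wy": 0, "wz": 0, "grip": 5},
  ],
)

```text
clock: 16.45
eef_pos: [0.4642, 0.1344, 0.2871]
tool_rot: [0.816, 0.578, -0.002, -0.001]
ft_force: [0.7, -0.3, -0.3]
grip_width: 0.0502
grasp_force: 0.0
```

```bash
python3 go.py .4633 .3262 .12 -.344
```

```text
t 16.45 pos [0.4642 0.1344 0.2871] d cm [18.11 -6.4  16.69] w [-0.003  0.002  0.006] grip 0.0502
```

Request:
arm_command(
  increments=[
    {"dx": 4, "dy": -1.4, "dz": 0, "wx": 0, "wy": 0, "wz": 0, "grip": 5},
    {"dx": 8, "dy": -2.8, "dz": 2, "wx": 0, "wy": 0, "wz": 0, "grip": 5},
    {"dx": 12, "dy": -4.2, "dz": 5, "wx": 0, "wy": 0, "wz": 0, "grip": 5},
    {"dx": 15.5, "dy": -5.5, "dz": 8, "wx": 0, "wy": 0, "wz": 0, "grip": 5},
    {"dx": 17.5, "dy": -6.2, "dz": 11, "wx": 0, "wy": 0, "wz": 0, "grip": 5},
    {"dx": 18.1, "dy": -6.4, "dz": 14, "wx": 0, "wy": 0, "wz": 0, "grip": 5},
    {"dx": 18.1, "dy": -6.4, "dz": 16, "wx": 0, "wy": 0, "wz": 0, "grip": 5},
    {"dx": 18.1, "dy": -6.4, "dz": 16.7, "wx": 0, "wy": 0, "wz": 0, "grip": 5},
    {"dx": 18.1, "dy": -6.4, "dz": 16.7, "wx": 0, "wy": 0, "wz": 0, "grip": 5},
  ],
)

```text
clock: 17.35
eef_pos: [0.4637, 0.3235, 0.1197]
tool_rot: [0.816, 0.578, -0.003, -0.0]
ft_force: [-0.8, 0.6, 0.9]
grip_width: 0.0501
grasp_force: 0.0
```

```bash
python3 - <<'E'
from m import *
from go import go
go(.4633,.3262,.017,-.344)
c,im,d=snap('wrist','wrist2');P=cloud(c,d);X,Y,Z=P[...,0],P[...,1],P[...,2]
n=np.hypot(X-.4635,Y-.326)
k=P[(n<.025)&(Z>.034)&(Z<.048)];print('knob',len(k),rect(k[:,:2]),np.median(k[:,2]))
E
```

```text
t 17.35 pos [0.4637 0.3235 0.1197] d cm [ 0.29 -0.09 10.27] w [-0.003  0.005  0.006] grip 0.0501
knob 794 (array([464.9, 329.4]), array([20.8, 21. ]), 69.9) 0.03947006807006527
```

Request:
arm_command(
  increments=[
    {"dx": 0.4, "dy": -0.1, "dz": 2, "wx": 0, "wy": 0.005, "wz": 0, "grip": 5},
    {"dx": 0.4, "dy": -0.1, "dz": 5, "wx": 0, "wy": 0.005, "wz": 0, "grip": 5},
    {"dx": 0.4, "dy": -0.1, "dz": 8, "wx": 0, "wy": 0.005, "wz": 0, "grip": 5},
    {"dx": 0.4, "dy": -0.1, "dz": 9.7, "wx": 0, "wy": 0.005, "wz": 0, "grip": 5},
    {"dx": 0.4, "dy": -0.1, "dz": 10.2, "wx": 0, "wy": 0.005, "wz": 0, "grip": 5},
    {"dx": 0.4, "dy": -0.1, "dz": 10.2, "wx": 0, "wy": 0.005, "wz": 0, "grip": 3},
    {"dx": 0.4, "dy": -0.1, "dz": 10.2, "wx": 0, "wy": 0.005, "wz": 0, "grip": 1},
    {"dx": 0.4, "dy": -0.1, "dz": 10.2, "wx": 0, "wy": 0.005, "wz": 0, "grip": 1},
    {"dx": 0.4, "dy": -0.1, "dz": 10.2, "wx": 0, "wy": 0.005, "wz": 0, "grip": 1},
    {"dx": 0.4, "dy": -0.1, "dz": 10.2, "wx": 0, "wy": 0.005, "wz": 0, "grip": 1},
  ],
)

```text
clock: 18.4
eef_pos: [0.467, 0.3296, 0.0223]
tool_rot: [0.816, 0.578, 0.004, -0.001]
ft_force: [0.3, -2.1, 6.8]
grip_width: 0.0196
grasp_force: 59.2
```

Request:
arm_command(
  increments=[
    {"dx": 0, "dy": 0, "dz": -1, "wx": 0, "wy": 0, "wz": 0, "grip": 1},
    {"dx": 0, "dy": 0, "dz": -3, "wx": 0, "wy": 0, "wz": 0, "grip": 1},
    {"dx": 0, "dy": 0, "dz": -6, "wx": 0, "wy": 0, "wz": 0, "grip": 1},
    {"dx": 0, "dy": 0, "dz": -9, "wx": 0, "wy": 0, "wz": 0, "grip": 1},
    {"dx": 0, "dy": 0, "dz": -11.5, "wx": 0, "wy": 0, "wz": 0, "grip": 1},
    {"dx": 0, "dy": 0, "dz": -12, "wx": 0, "wy": 0, "wz": 0, "grip": 1},
    {"dx": 0, "dy": 0, "dz": -12, "wx": 0, "wy": 0, "wz": 0, "grip": 1},
  ],
)

```text
clock: 19.1
eef_pos: [0.4659, 0.3286, 0.1411]
tool_rot: [0.816, 0.578, 0.003, -0.001]
ft_force: [0.1, 0.2, -3.3]
grip_width: 0.0196
grasp_force: 58.9
```

```bash
cat > lid.py <<'E'
from m import *
from go import go
def lid(name,x,y):
    t=monitor.get_obs()['eef_pos']
    for n in('side','top'):
        c,im,d=snap(n,n+name);P=cloud(c,d);X,Y,Z=P[...,0]-t[0],P[...,1]-t[1],P[...,2]-t[2]
        m=(np.hypot(X,Y)<.08)&(Z>-.02)&(Z<.012)&(im.max(2).astype(int)-im.min(2)<40)&(im.min(2)>110)
        if m.sum()<50: continue
        q=P[m]-t;h=cv2.convexHull((q[:,:2]*1000).astype(np.float32))[:,0]
        A=np.c_[q[:,:2],np.ones(len(q))];s=np.linalg.lstsq(A,q[:,2],rcond=None)[0]
        print(n,m.sum(),'lid centre rel tcp mm',circ(h),'tilt',s[:2].round(3),'z',np.median(q[:,2]).round(4))
E
python3 -c "
from lid import *
go(.534,.0155,.137,-.344);lid('8',0,0)"
```

```text
t 19.1 pos [0.4659 0.3286 0.1411] d cm [-27.28  16.81   0.25] w [ 0.001 -0.007  0.006] grip 0.0196
side 359 lid centre rel tcp mm (array([-1.41963439, -4.97705867]), np.float64(65.41405853350403)) tilt [-0.006  0.   ] z -0.0118
top 753 lid centre rel tcp mm (array([  2.4328437 , -19.31739438]), np.float64(53.420224332812715)) tilt [-0.008  0.002] z -0.0134
```

Request:
arm_command(
  increments=[
    {"dx": -1.3, "dy": 0.8, "dz": 0, "wx": 0, "wy": 0, "wz": 0, "grip": 1},
    {"dx": -4.2, "dy": 2.7, "dz": 0, "wx": 0, "wy": 0, "wz": 0, "grip": 1},
    {"dx": -8, "dy": 5.1, "dz": 0, "wx": 0, "wy": 0, "wz": 0, "grip": 1},
    {"dx": -12, "dy": 7.6, "dz": 0, "wx": 0, "wy": 0, "wz": 0, "grip": 1},
    {"dx": -16, "dy": 10.2, "dz": 0, "wx": 0, "wy": 0, "wz": 0, "grip": 1},
    {"dx": -20, "dy": 12.7, "dz": 0, "wx": 0, "wy": 0, "wz": 0, "grip": 1},
    {"dx": -23.5, "dy": 15, "dz": 0, "wx": 0, "wy": 0, "wz": 0, "grip": 1},
    {"dx": -26, "dy": 16.5, "dz": 0, "wx": 0, "wy": 0, "wz": 0, "grip": 1},
    {"dx": -26.8, "dy": 17, "dz": 0, "wx": 0, "wy": 0, "wz": 0, "grip": 1},
    {"dx": -26.8, "dy": 17, "dz": 0, "wx": 0, "wy": 0, "wz": 0, "grip": 1},
  ],
)

```text
clock: 20.2
eef_pos: [0.5362, 0.0171, 0.1377]
tool_rot: [0.817, 0.577, 0.001, -0.002]
ft_force: [1.2, 0.5, -2.5]
grip_width: 0.0193
grasp_force: 58.9
```

Request:
arm_command(
  increments=[
    {"dx": 0, "dy": 0, "dz": 1.5, "wx": 0, "wy": 0, "wz": 0, "grip": 1},
    {"dx": 0, "dy": 0, "dz": 3, "wx": 0, "wy": 0, "wz": 0, "grip": 1},
    {"dx": 0, "dy": 0, "dz": 4, "wx": 0, "wy": 0, "wz": 0, "grip": 1},
    {"dx": 0, "dy": 0, "dz": 4, "wx": 0, "wy": 0, "wz": 0, "grip": 1},
  ],
)

```text
clock: 20.6
eef_pos: [0.5351, 0.0203, 0.0969]
tool_rot: [0.815, 0.579, 0.0, -0.003]
ft_force: [0.3, -0.2, -3.1]
grip_width: 0.0198
grasp_force: 58.9
```

```bash
python3 -c "
from lid import *
go(.5359,.0191,.0773,-.344);lid('9',0,0)
im=load('side9')[1][170:270,250:370,::-1];cv2.imwrite('pics/c9.png',cv2.resize(im,(720,600)))"
```

```text
t 20.6 pos [0.5351 0.0203 0.0969] d cm [-0.09  0.12  1.96] w [-0.004 -0.004  0.008] grip 0.0198
side 670 lid centre rel tcp mm (array([-1.33085411, -3.45540884]), np.float64(66.3074703104039)) tilt [-0.011  0.003] z -0.0117
```

View pics/c9.png

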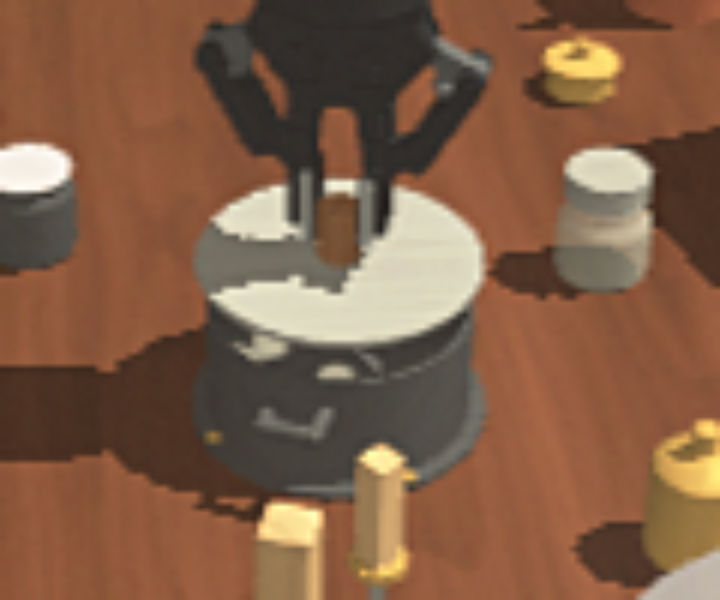

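The lid hangs level over the pot, within about 2 mm of centre. Lowering it the last 2 cm.

Request:
arm_command(
  increments=[
    {"dx": -0.1, "dy": 0, "dz": 0.5, "wx": 0, "wy": 0, "wz": 0, "grip": 1},
    {"dx": -0.1, "dy": 0, "dz": 1.0, "wx": 0, "wy": 0, "wz": 0, "grip": 1},
    {"dx": -0.1, "dy": 0, "dz": 1.4, "wx": 0, "wy": 0, "wz": 0, "grip": 1},
    {"dx": -0.1, "dy": 0, "dz": 1.7, "wx": 0, "wy": 0, "wz": 0, "grip": 1},
    {"dx": -0.1, "dy": 0, "dz": 1.9, "wx": 0, "wy": 0, "wz": 0, "grip": 1},
    {"dx": -0.1, "dy": 0, "dz": 2.0, "wx": 0, "wy": 0, "wz": 0, "grip": 1},
    {"dx": -0.1, "dy": 0, "dz": 2.0, "wx": 0, "wy": 0, "wz": 0, "grip": 1},
  ],
)

```text
clock: 21.4
eef_pos: [0.5368, 0.0184, 0.0788]
tool_rot: [0.816, 0.578, 0.002, -0.001]
ft_force: [0.7, -0.1, -2.5]
grip_width: 0.0195
grasp_force: 58.9
```

Request:
arm_command(
  increments=[
    {"dx": 0, "dy": 0, "dz": 0.1, "wx": 0, "wy": 0, "wz": 0, "grip": 1},
    {"dx": 0, "dy": 0, "dz": 0.2, "wx": 0, "wy": 0, "wz": 0, "grip": 1},
    {"dx": 0, "dy": 0, "dz": 0.25, "wx": 0, "wy": 0, "wz": 0, "grip": 1},
    {"dx": 0, "dy": 0, "dz": 0.25, "wx": 0, "wy": 0, "wz": 0, "grip": 1},
  ],
)

```text
clock: 21.8
eef_pos: [0.537, 0.0184, 0.0773]
tool_rot: [0.816, 0.578, 0.002, -0.001]
ft_force: [-2.7, -0.8, 5.6]
grip_width: 0.0196
grasp_force: 59.7
```

Seated: TCP is at 0.0773 m as predicted, with 5.6 N of support. I'll release and withdraw.

Request:
arm_command(
  increments=[
    {"dx": 0, "dy": 0, "dz": 0.1, "wx": 0, "wy": 0, "wz": 0, "grip": 3},
    {"dx": 0, "dy": 0, "dz": 0.1, "wx": 0, "wy": 0, "wz": 0, "grip": 4.5},
    {"dx": 0, "dy": 0, "dz": 0.1, "wx": 0, "wy": 0, "wz": 0, "grip": 5},
    {"dx": 0, "dy": 0, "dz": 0.1, "wx": 0, "wy": 0, "wz": 0, "grip": 5},
    {"dx": 0, "dy": 0, "dz": -1, "wx": 0, "wy": 0, "wz": 0, "grip": 5},
    {"dx": 0, "dy": 0, "dz": -4, "wx": 0, "wy": 0, "wz": 0, "grip": 5},
    {"dx": 0, "dy": 0, "dz": -8, "wx": 0, "wy": 0, "wz": 0, "grip": 5},
    {"dx": 0, "dy": 0, "dz": -12, "wx": 0, "wy": 0, "wz": 0, "grip": 5},
    {"dx": 0, "dy": 0, "dz": -15, "wx": 0, "wy": 0, "wz": 0, "grip": 5},
    {"dx": 0, "dy": 0, "dz": -15, "wx": 0, "wy": 0, "wz": 0, "grip": 5},
  ],
)

```text
clock: 22.8
eef_pos: [0.5396, 0.0178, 0.2328]
tool_rot: [0.816, 0.578, 0.007, 0.002]
ft_force: [0.7, -0.3, -0.1]
grip_width: 0.0499
grasp_force: 0.0
```

```bash
python3 -c "
from m import *
c,im,d=snap('side','sideE');P=cloud(c,d);X,Y,Z=P[...,0],P[...,1],P[...,2]
m=(np.hypot(X-.534,Y-.0155)<.08)&(Z>.055)&(Z<.075)
q=P[m];h=cv2.convexHull((q[:,:2]*1000).astype(np.float32))[:,0]
A=np.c_[q[:,:2]-[.534,.0155],np.ones(len(q))];s=np.linalg.lstsq(A,q[:,2],rcond=None)[0]
print('lid',circ(h),s.round(4))
h=P[(np.hypot(X-.474,Y+.318)<.03)&(Z>.214)&(Z<.235)];print('htop',rect(h[:,:2]),np.median(h[:,2]))
print(monitor.get_obs()['clock'],monitor.get_obs()['eef_pos'])
cv2.imwrite('pics/fin.png',im[:,:,::-1])"
```

```text
lid (array([535.33554188,  15.38759118]), np.float64(66.92688888332732)) [0.0041 0.0147 0.0654]
htop (array([ 473.1, -317.9]), array([19.8, 17.2]), 69.3) 0.2201632597854657
22.85 [0.53834578 0.01775645 0.22994775]
```

View pics/fin.png

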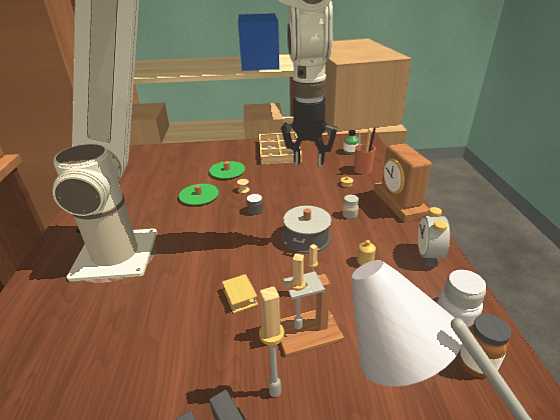

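The lid is flat on the pot at (307,222), about 2 mm off centre. The stirrer hangs at (300,290) and the bystanders stand where they were. Handing in.

```bash
python3 -c "
from workcell import job
print(job.job_done())"
```

```text
the job is handed in; nothing more can be done
None
```

I handed in the finished job at about 23 s (no verdict was returned): just over three anticlockwise turns of stirring, all seven chips seen in one layer, the stirrer hung back in its rack, and the lid seated on the pot about 2 mm off centre.

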